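# Open the child-safe cap of the wood-oil canister

## Robot

A 7-joint arm with a two-finger parallel gripper is mounted at the origin on the work surface. World frame = base frame: x ahead of the robot, y to its left, z up, the work surface at z = 0. Lengths are in mm, angles in rad, forces in N, time in s.
With the tool pointing down it reaches from about 350 to 900 mm from the base axis. Payload 7.2 kg.
Tool frame: the origin (TCP) lies at the very end of the fingers, on their centre line; the grasp point (between the pads) lies 19 mm behind it; z points along the fingers, y is the line along which they close (so a half turn about z gives the same grasp; the last joint's range is limited). The gripper opens to 88 mm and grips with 3 to 60 N. Pads are 20 mm wide; open, the fingers measure 115 mm over their backs; the gripper's body (75 mm by 178 mm) begins 61 mm behind the grasp point.
Start: joints at [1.177, 0.411, -0.013, 1.596, 0.006, 1.134, -0.082], TCP at [200.03, -592.13, 198.553] pointing down, gripper open.
Joint ranges: [-2.95, 2.95], [-0.29, 1.99], [-1.47, 1.44], [0.14, 2.54], [-1.03, 4.17], [0.13, 1.85], [-2.86, 2.86]. Speed limits (rad/s): [2.39, 2.39, 3.01, 3.01, 3.14, 3.14, 3.14].

## Interface

Orientations are given as a unit quaternion [w, x, y, z].
In Python, from plant import r, optics, order gives the robot as it stands.
- The arm moves only by the shell command python3 -m creep 'ROWS' [FORCE]. ROWS is JSON, a list of rows, each an object with "offset": the shift along the tool's x, y, z in units of 100 mm (1.0 is 100 mm), a list of three; "rotation": the turn, a rotation vector about the tool's x, y, z in units of 60 degrees (1.0 is 60 degrees), a list of three; "jaw": the gripper's target within -1 to 1 (fully open at 1, half-way at 0, shut at -1). A call has 1 to 12 rows; each row is the pose to reach, as a shift and turn from the pose commanded when the call began, along the tool's axes at that moment; what a row does not reach only later rows make up. A row lasts 1/10 s, in which the tool goes at most 50 mm and 8.59 degrees, less where a joint would pass 70% of its speed; a pose out of reach is approached as far as the arm can. A call with a number of a shift or a turn outside -1 to 1 is refused whole. A call with a gripper value outside its range is refused whole. The fingers move at their own pace and stop on an object; FORCE is the grip in N (left out, the last holds). Time passes only in rows, so rows that repeat a pose let the fingers close. It gives the time, the measured TCP pose, the force, the opening and the grip force at its end, in the units of the state.
- r.get_state(): the state, without advancing time (a new reading comes with each control period).
- optics.capture(name): name is "scene" or "top"; returns a dict with "img" (480x640x3 uint8, red, green, blue), "fx", "fy", "cx", "cy" (pixels), "position" and "rotation" of the camera in the world. Camera axes: x right, y down, z forward; pixel columns grow to the right and rows downward; lengths in mm; the calibration is good to about 2 mm. A picture is of the moment at which its call begins. There is no depth.
- order.job_done(): hands the job in; it is judged then, once.
The state is a dict: "time": time; "joints": joint angles; "qd": joint speeds; "joint_torque": joint torques, N m; "eef_pos": TCP position; "ee_rot": TCP orientation; "contact_force": force on the tool from outside, world axes, zero at the start; "moment": the same for the moment, N m; "finger_gap": opening from 0.0 (shut) to 1.0 (fully open); "grip_force": force on a finger pad.
Only numpy, scipy, OpenCV 4.12 (cv2) and the standard library are available. Lean on these libraries where they do the work, as an engineer would, in place of code of your own. Each camera call takes 0.05 s, during which the arm holds its last target. There are 200 camera calls.

## Task

Open the white oil canister: its grey child-safe cap only releases while it is pressed firmly down, so press it, turn it anticlockwise (seen from above) a little more than a quarter turn, regripping if you need to, and lift it straight off. Set the cap down on the round wooden board, open side down, without dropping it, let go, and leave the mug, the candle tin and the glass jar where they stand.

Things in the scene. Friction and masses are not known exactly. Their poses are not given: they have to be found in the camera images.
- canister: white plastic canister 108 x 84 mm in a plywood caddy (150 x 120 mm, 55 mm high) screwed to the counter: it cannot move. Origin: centre of the caddy's underside, on the counter; z up, x along the longer side. Its flat shoulder is 150 mm above the counter.
- cap: grey round cap, 62 mm across (16 facets), 32 mm high, 70 g, hollow, open below. Origin: centre of its open rim (underside), z up. Locked, its x axis is parallel to the canister's x (6 degrees of play) and the rim is 10 mm above the shoulder. It is free of the neck once the rim is 30 mm above that.
- board: round light-wood serving board, 180 mm across, 16 mm thick, flat top, lying loose on the counter (0.7 kg). Origin: centre of its underside, z up.
- mug: white ceramic mug, 80 mm across, 90 mm high, origin at the centre of its underside; leave it alone
- candle: black candle tin with steel lid, 79 mm across, 87 mm high, origin at the centre of its underside; leave it alone
- jar: clear glass jar with cork lid, 94 mm across, 125 mm high, origin at the centre of its underside; leave it alone
- neck_root (a point): foot of the neck, on the shoulder's middle. The upright neck is 28 mm high, 49 mm across, with bayonet tracks for the cap's lugs; at 100 degrees anticlockwise of the locked place (within about 5, then a stop) are open slots where the cap lifts straight off, or pops up 11 mm by itself if let go.
- cap_top (a point): centre of the cap's flat top, 32 mm above its rim; a ridge 50 x 9 mm, 4 mm high, lies across it along the cap's x. A sprung valve disc in the neck pushes the cap up with 9 N when locked; it takes 13 N to press the lugs out of their notches and 15 N to reach the hard bottom.
- cap_lugs (a point): on the cap's axis, level with the top of its two hidden lugs (9 mm above the rim, on the cap's x). Locked, they sit in notches: it turns only while pressed down clear of them (a few mm, nearly to the bottom), and only anticlockwise. From about 40 degrees on, the neck itself keeps it down, so it can be let go and regripped.
There are look-alikes about, which are no part of the job. Several things have the shape of the board; the one meant has the colours described above. Of the things that look like the cap, the larger one is meant.

How it is judged (in metres and radians):
On the way, in this order (a step that is already met when the one before it is completed fails the run):
1. the cap, pressed down, is turned at least 30 degrees out of its lock (z of cap in the frame of canister below 0.158 m and angle between the x axis of cap and the x axis of canister, either way round above 0.52 rad).
2. the cap is lifted clear of the neck, roughly upright (z of cap in the frame of canister above 0.19 m and angle between cap's own z axis and vertical below 0.5 rad).
At the end, for the whole second after the job is handed in: The cap lies flat (within 0.1 rad), open side down, on top of the board, its centre within 70 mm of the board's centre, released and at rest; the board lies flat on the counter (horizontal distance between cap and board below 0.07 m and z of cap in the frame of board between 0.012 and 0.02 m and angle between cap's own z axis and vertical below 0.1 rad and angle between board's own z axis and vertical below 0.05 rad and height (world z) of board below 0.004 m and linear speed of cap below 0.02 m/s and contact force between the fingers and cap below 0.1 N); the robot touches nothing.
It fails at once if the mug is moved more than 30 mm (distance of mug from where it was at the start of the episode above 0.03 m).
It fails at once if the candle tin is moved more than 30 mm (distance of candle from where it was at the start of the episode above 0.03 m).
It fails at once if the glass jar is moved more than 30 mm (distance of jar from where it was at the start of the episode above 0.03 m).
It fails at once if the cap is dropped: it moves faster than 0.6 m/s while not held (contact force between the fingers and cap below 0.1 N and linear speed of cap above 0.6 m/s).
It also fails if it takes over 61 s, if anything falls off the work surface, if the arm or the gripper's body presses on something with over 40 N, if the wrist force passes 120 N, or if a joint passes its speed limit or range.

## Working session

There is one attempt and no reset: what is moved stays moved. The work goes in short steps, Python scripts to look and compute and a shell command to move; the robot and the scene stay as the last step left them, time stands still between calls to the robot, and variables do not carry over. Pictures are saved under pics/ and viewed, at most 10 in all, crops included, and the job is handed in when it is done.

```bash
mkdir -p pics
python3 - <<'E'
from plant import r,optics
import cv2,numpy as np,pickle
for n in("scene","top"):
    c=optics.capture(n);cv2.imwrite(f"pics/{n}0.png",c["img"][:,:,::-1]);pickle.dump(c,open(n+".pkl","wb"))
    print(n,c["fx"],c["cx"],c["cy"],c["position"],np.round(c["rotation"],4).tolist())
print(r.get_state())
E
```

```text
scene 439.36037406648194 306.3515826861094 239.84850115205688 [1033.01972661  641.20594243  686.35910506] [-0.158, 0.2982, 0.842, -0.4209]
top 506.35412401807645 318.0744930790842 240.68694302582256 [ 450.41261213   96.28280713 1043.40139505] [-0.0438, 0.7114, -0.6994, 0.053]
{'time': 0.1, 'joints': array([ 1.17683038,  0.41179832, -0.01272362,  1.59696445,  0.00563962,
        1.1343332 , -0.08220173]), 'qd': array([-0.00135124, -0.00241827, -0.00025938, -0.0016513 ,  0.00015178,
       -0.00081987, -0.00079767]), 'joint_torque': array([ 1.80163148e-03, -5.89102972e+01,  6.43625334e-01, -2.91709042e+01,
       -5.37581567e-02,  1.43781307e-02,  6.93847096e-05]), 'eef_pos': array([ 199.81299928, -591.66473391,  197.80493792]), 'ee_rot': array([-7.10052203e-04,  9.86759559e-01,  1.62188269e-01, -1.85238086e-04]), 'contact_force': array([ 1.52312734,  0.99628213, -0.50806784]), 'moment': array([-0.03248202,  0.02079325,  0.01174151]), 'grip_force': 0.0, 'finger_gap': 0.9965255502822123}
```

View pics/scene0.png

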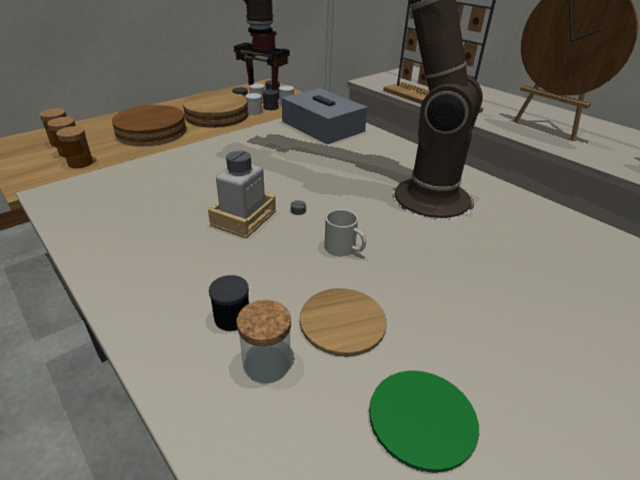

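View pics/top0.png

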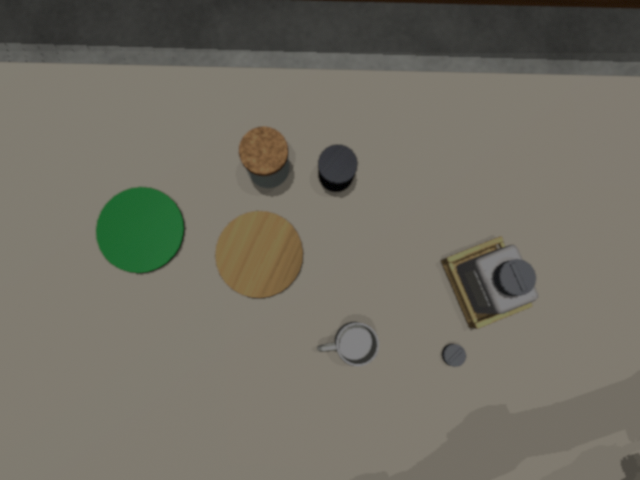

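The scene picture shows the canister with its cap at (239,160), a small grey cap at (298,207), the light wooden board at (343,321) and a green disc at (424,420). In the top picture the same things are at (515,278), (454,355), (259,254) and (141,230). The mug is at (356,343), the candle at (338,165) and the jar at (265,155).
Could be taken for the cap: the one on the canister (515,278) and the small one on the counter (454,355). I choose the larger, on the canister.
Could be taken for the board: the wooden disc (259,254), the green disc (141,230) and the background discs. I choose the light wooden one. Next is one close crop to check.

```bash
python3 - <<'E'
import cv2,numpy as np
t=cv2.imread("pics/top0.png")[225:335,435:545];s=cv2.imread("pics/scene0.png")[140:240,195:295]
cv2.imwrite("pics/crop.png",np.hstack([cv2.resize(t,(400,400),interpolation=2),cv2.resize(s,(400,400),interpolation=2)]))
E
cat > h.py <<'E'
import numpy as np,pickle
def ray(n,u,v,z,c=None):
    c=c or pickle.load(open(n+".pkl","rb"))
    d=np.array(c["rotation"])@[(u-c["cx"])/c["fx"],(v-c["cy"])/c["fy"],1];p=np.array(c["position"])
    return np.round(p+d*(z-p[2])/d[2],1)
E
```

```text
(no output)
```

View pics/crop.png

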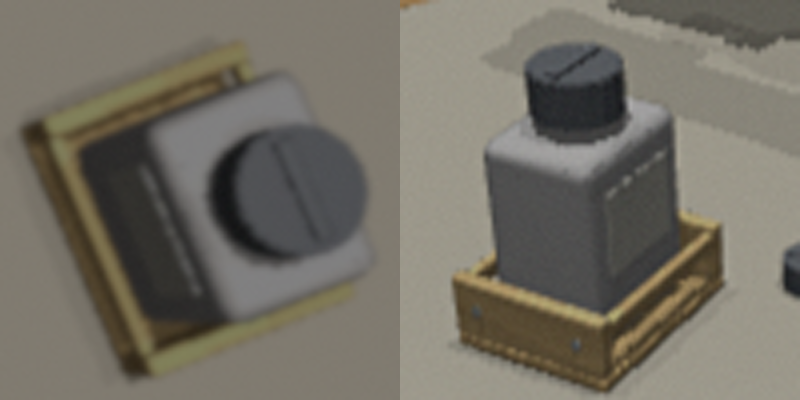

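The crop confirms it: the large 16-facet cap on the white canister, with its ridge. The top disc's centre is at top pixel (517.5,277.5), and the ridge runs from (510,263.5) to (523.5,291).

Run:
```python
from h import *
from plant import r
f=lambda u,v:(435+u/3.636-.5,225+v/3.636-.5)
g=lambda u,v:(195+(u-400)/4-.5,140+v/4-.5)
print("cap top",ray("top",*f(300,192),192),"scene",ray("scene",*g(575,65),192))
a,b=ray("top",*f(272,140),196),ray("top",*f(322,240),196);d=b-a;print("ridge",a,b,np.linalg.norm(d),np.degrees(np.arctan2(d[1],d[0])))
a,b=ray("top",*f(45,125),55),ray("top",*f(150,372),55);d=b-a;print("caddy long",a,b,np.linalg.norm(d),np.degrees(np.arctan2(d[1],d[0])))
c=ray("top",*f(245,48),55);print("short",c,np.linalg.norm(c-a),"centre?",(b+c)/2)
a,b=ray("scene",*g(455,275),55),ray("scene",*g(608,325),55);print(np.linalg.norm(a-b));c=ray("scene",*g(720,225),55);print(np.linalg.norm(c-b),"centre",(a+c)/2)
print("board",ray("top",259,254,16),ray("scene",343,320,16))
for n,u,v,z in(("mug",356,343,90),("candle",338,163,87),("jar",264,150,125),("small",454,354,20)):print(n,ray("top",u,v,z))
from scipy.spatial.transform import Rotation as R
q=r.get_state()["ee_rot"];print(R.from_quat(q,scalar_first=True).as_matrix().round(3))
```

```text
Traceback (most recent call last):
  File "h.py", line 4, in ray
    d=np.array(c["rotation"])@[(u-c["cx"])/c["fx"],(v-c["cy"])/c["fy"],1];p=np.array(c["position"])
      ~~~~~~~~~~~~~~~~~~~~~~~^~~~~~~~~~~~~~~~~~~~~~~~~~~~~~~~~~~~~~~~~~~~
ValueError: matmul: Input operand 1 has a mismatch in its core dimension 0, with gufunc signature (n?,k),(k,m?)->(n?,m?) (size 3 is different from 4)
```

Camera rotation is a quaternion as well.

```bash
cat > h.py <<'E'
import numpy as np,pickle
from scipy.spatial.transform import Rotation as R
def ray(n,u,v,z,c=None):
    c=c or pickle.load(open(n+".pkl","rb"))
    d=R.from_quat(c["rotation"],scalar_first=True).apply([(u-c["cx"])/c["fx"],(v-c["cy"])/c["fy"],1]);p=np.array(c["position"])
    return np.round(p+d*(z-p[2])/d[2],1)
E
python3 - <<'E'
from h import *
from plant import r
f=lambda u,v:(435+u/3.636-.5,225+v/3.636-.5)
g=lambda u,v:(195+(u-400)/4-.5,140+v/4-.5)
print("cap top",ray("top",*f(300,192),192),"scene",ray("scene",*g(575,65),192))
a,b=ray("top",*f(272,140),196),ray("top",*f(322,240),196);d=b-a;print("ridge",a,b,np.linalg.norm(d),np.degrees(np.arctan2(d[1],d[0])))
a,b=ray("top",*f(45,125),55),ray("top",*f(150,372),55);d=b-a;print("caddy long",a,b,np.linalg.norm(d),np.degrees(np.arctan2(d[1],d[0])))
c=ray("top",*f(245,48),55);print("short",c,np.linalg.norm(c-a),"centre?",(b+c)/2)
a,b=ray("scene",*g(455,275),55),ray("scene",*g(608,325),55);print(np.linalg.norm(a-b));c=ray("scene",*g(720,225),55);print(np.linalg.norm(c-b),"centre",(a+c)/2)
print("board",ray("top",259,254,16),ray("scene",343,320,16))
for n,u,v,z in(("mug",356,343,90),("candle",338,163,87),("jar",264,150,125),("small",454,354,20)):print(n,ray("top",u,v,z))
q=r.get_state()["ee_rot"];print(R.from_quat(q,scalar_first=True).as_matrix().round(3))
E
```

```text
cap top [ 511.5 -251.1  192. ] scene [ 512.5 -251.5  192. ]
ridge [ 535.2 -237.3  196. ] [ 489.3 -258.8  196. ] 50.685895473987664 -154.90115790624787
caddy long [ 555.3 -169.6   55. ] [ 424.2 -223.2   55. ] 141.63392955079652 -157.76288956238045
short [ 599.4 -279.8   55. ] 118.6964616153321 centre? [ 511.8 -251.5   55. ]
121.5928451842459
140.85400242804607 centre [ 512.15 -252.     55.  ]
board [562.6 203.9  16. ] [568.  210.4  16. ]
mug [392.1  11.6  90. ]
candle [735.9  48.5  87. ]
jar [746.9 189.4 125. ]
small [ 369.3 -189.6   20. ]
[[ 0.947  0.32  -0.001]
 [ 0.32  -0.947  0.001]
 [-0.    -0.001 -1.   ]]
```

Both cameras agree: the cap is at (512,-251.5) with its x axis at about 23°, the caddy sides measure about 142 x 119 mm, and the board is at about (565,207). Now I move above the cap.

```bash
python3 -m creep '[{"offset":[0.3,-0.15,-0.3],"rotation":[0,0,0],"jaw":1},{"offset":[0.65,-0.35,-0.6],"rotation":[0,0,0],"jaw":1},{"offset":[1.0,-0.55,-0.7],"rotation":[0,0,0],"jaw":1}]' 60
python3 -m creep '[{"offset":[0.35,-0.2,0],"rotation":[0,0,0],"jaw":1},{"offset":[0.7,-0.4,0],"rotation":[0,0,0],"jaw":1},{"offset":[1.0,-0.55,0],"rotation":[0,0,0],"jaw":1}]'
python3 -m creep '[{"offset":[0.35,-0.2,0],"rotation":[0,0,0],"jaw":1},{"offset":[0.7,-0.4,0],"rotation":[0,0,0],"jaw":1},{"offset":[1.0,-0.55,0],"rotation":[0,0,0],"jaw":1}]'
python3 -m creep '[{"offset":[0.3,-0.2,0],"rotation":[0,0,0],"jaw":1},{"offset":[0.7,-0.4,0],"rotation":[0,0,0],"jaw":1},{"offset":[1.0,-0.58,0],"rotation":[0,0,-0.08],"jaw":1},{"offset":[1.0,-0.58,0],"rotation":[0,0,-0.08],"jaw":1},{"offset":[1.0,-0.58,0],"rotation":[0,0,-0.08],"jaw":1}]'
```

```text
time: 0.4
eef_pos: [278.2, -508.0, 271.0]
ee_rot: [0.001, 0.987, 0.162, 0.001]
contact_force: [1.2, -0.3, 0.1]
finger_gap: 1.0
grip_force: 0.0
time: 0.7
eef_pos: [355.6, -421.7, 268.5]
ee_rot: [-0.0, 0.987, 0.163, 0.0]
contact_force: [0.8, 0.3, -0.4]
finger_gap: 1.003
grip_force: 0.0
time: 1.0
eef_pos: [432.6, -337.6, 268.4]
ee_rot: [-0.0, 0.987, 0.163, -0.0]
contact_force: [-0.4, 0.2, -1.5]
finger_gap: 0.998
grip_force: 0.0
time: 1.5
eef_pos: [507.6, -252.3, 268.0]
ee_rot: [-0.0, 0.979, 0.204, -0.0]
contact_force: [0.3, -0.3, 0.4]
finger_gap: 1.0
grip_force: 0.0
```

```bash
python3 -m creep '[{"offset":[0.04,0.01,0.3],"rotation":[0,0,0],"jaw":1},{"offset":[0.04,0.01,0.6],"rotation":[0,0,0],"jaw":1},{"offset":[0.04,0.01,0.75],"rotation":[0,0,0],"jaw":1},{"offset":[0.04,0.01,0.9],"rotation":[0,0,0],"jaw":1},{"offset":[0.04,0.01,1.0],"rotation":[0,0,0],"jaw":1},{"offset":[0.04,0.01,1.0],"rotation":[0,0,0],"jaw":1}]'
python3 - <<'E'
from plant import optics
import cv2,numpy as np
a=[cv2.resize(optics.capture(n)["img"][y:y+100,x:x+100,::-1],(400,400),interpolation=2) for n,x,y in(("top",460,225),("scene",195,110))]
cv2.imwrite("pics/pre.png",np.hstack(a))
E
```

```text
time: 2.1
eef_pos: [510.0, -253.1, 167.2]
ee_rot: [-0.001, 0.979, 0.202, -0.001]
contact_force: [0.3, -0.0, 0.2]
finger_gap: 0.999
grip_force: 0.0
```

View pics/pre.png

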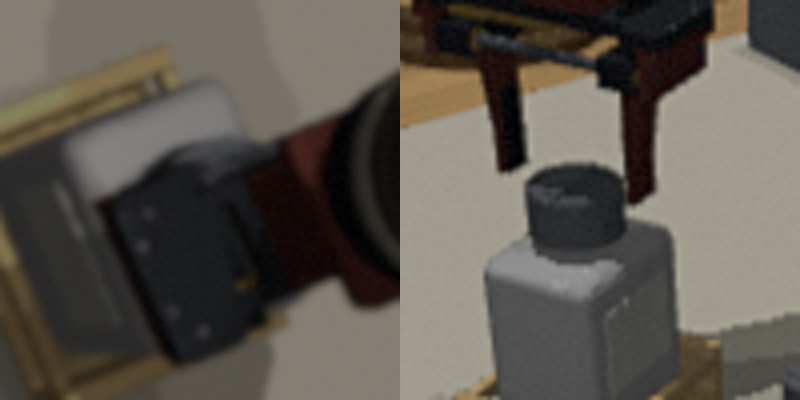

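Run:
```python
from h import *
from plant import r
s=r.get_state();p=s["eef_pos"];q=R.from_quat(s["ee_rot"],scalar_first=True);print(p,s["time"],s["joints"])
def proj(n,X):
    c=pickle.load(open(n+".pkl","rb"));v=R.from_quat(c["rotation"],scalar_first=True).inv().apply(np.array(X)-c["position"]);return v[0]/v[2]*c["fx"]+c["cx"],v[1]/v[2]*c["fy"]+c["cy"]
for d in(-57,-44,0,44,57):
    u=proj("scene",p+q.apply([0,d,0]));print(d,(u[0]-195)*4+400,(u[1]-110)*4)
u=proj("scene",[512,-251.5,192]);print("cap",(u[0]-195)*4+400,(u[1]-110)*4)
```

```text
[ 511.47219429 -252.91349629  168.95593818] 2.2 [ 0.5732423   0.36144097 -0.25612531  1.75391163  0.10445162  1.03920577
 -0.88253929]
-57 651.4670108313612 234.71652847580913
-44 633.9982272689637 230.09088391978992
0 575.9448598589693 214.71864910106615
44 519.4937060511875 199.77067225086034
57 503.11190488592354 195.43285507502628
cap 573.6630996980147 182.76914144226077
```

The finger tips at crop (512,172) and (640,203) look about 22 mm higher than the state says. I take another look before acting.

Run:
```python
from plant import optics
import cv2,numpy as np
i=optics.capture("scene")["img"][125:190,200:280,::-1]
i=np.clip(i.astype(float)*1.8,0,255).astype('uint8')
cv2.imwrite("pics/pre2.png",cv2.resize(i,(720,585),interpolation=2))
```

```text
(no output)
```

View pics/pre2.png

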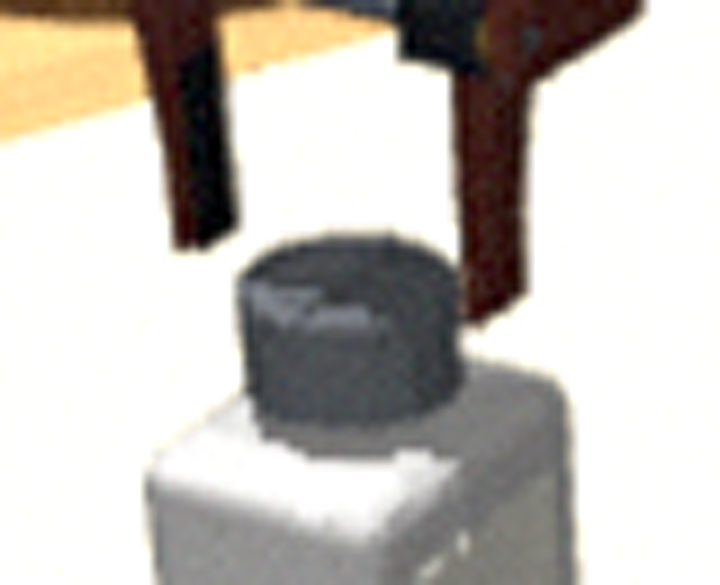

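Run:
```python
from h import *
from plant import r
s=r.get_state();p=s["eef_pos"];q=R.from_quat(s["ee_rot"],scalar_first=True);print(p)
def proj(n,X):
    c=pickle.load(open(n+".pkl","rb"));v=R.from_quat(c["rotation"],scalar_first=True).inv().apply(np.array(X)-c["position"]);return v[0]/v[2]*c["fx"]+c["cx"],v[1]/v[2]*c["fy"]+c["cy"]
for z in(-80,-110):
  for x in(-37,0,37):
   for y in(-89,89):
    u=proj("top",p+q.apply([x,y,z]));print(z,x,y,np.round([(u[0]-460)*4,(u[1]-225)*4]))
# tips: assume height z, lateral
for z in(167,180,190,200):
    a,b=ray("scene",222.8,152.2,z),ray("scene",254.4,160.3,z);print(z,(a+b)/2,np.linalg.norm(a-b))
```

```text
[ 511.82680106 -252.80708668  169.31492227]
-80 -37 -89 [127. 374.]
-80 -37 89 [533. 200.]
-80 0 -89 [ 87. 286.]
-80 0 89 [492. 114.]
-80 37 -89 [ 47. 199.]
-80 37 89 [450.  29.]
-110 -37 -89 [155. 376.]
-110 -37 89 [577. 194.]
-110 0 -89 [114. 284.]
-110 0 89 [533. 105.]
-110 37 -89 [ 72. 193.]
-110 37 89 [490.  17.]
167 [ 487.4 -294.2  167. ] 100.50293528051807
180 [ 501.  -270.8  180. ] 97.90321751607553
190 [ 511.55 -252.8   190.  ] 95.97338172639331
200 [ 522.05 -234.75  200.  ] 94.09537714468226
```

The tips triangulate to z≈190 at exactly the reported xy, so the state's z reads about 21 mm low. I descend 23 mm, watch the force, and close gently. A gap of 0.70 would mean the cap, and about 0.95 would mean the canister body.

```bash
python3 -m creep '[{"offset":[0,0,0.07],"rotation":[0,0,0],"jaw":1},{"offset":[0,0,0.14],"rotation":[0,0,0],"jaw":1},{"offset":[0,0,0.2],"rotation":[0,0,0],"jaw":1},{"offset":[0,0,0.23],"rotation":[0,0,0],"jaw":1},{"offset":[0,0,0.23],"rotation":[0,0,0],"jaw":1}]' 5
python3 -m creep '[{"offset":[0,0,0],"rotation":[0,0,0],"jaw":0},{"offset":[0,0,0],"rotation":[0,0,0],"jaw":0},{"offset":[0,0,0],"rotation":[0,0,0],"jaw":0},{"offset":[0,0,0],"rotation":[0,0,0],"jaw":0},{"offset":[0,0,0],"rotation":[0,0,0],"jaw":0},{"offset":[0,0,0],"rotation":[0,0,0],"jaw":0}]' 5
python3 - <<'E'
from plant import optics
import cv2,numpy as np
i=optics.capture("scene")["img"][125:190,200:280,::-1]
i=np.clip(i.astype(float)*1.8,0,255).astype('uint8')
cv2.imwrite("pics/grip.png",cv2.resize(i,(720,585),interpolation=2))
E
```

```text
time: 2.75
eef_pos: [511.3, -251.9, 144.8]
ee_rot: [-0.0, 0.979, 0.203, -0.0]
contact_force: [0.3, 0.6, -0.4]
finger_gap: 1.004
grip_force: 0.0
time: 3.35
eef_pos: [512.5, -253.7, 146.1]
ee_rot: [0.001, 0.979, 0.203, 0.001]
contact_force: [3.0, -3.8, -1.4]
finger_gap: 0.718
grip_force: 5.0
```

View pics/grip.png

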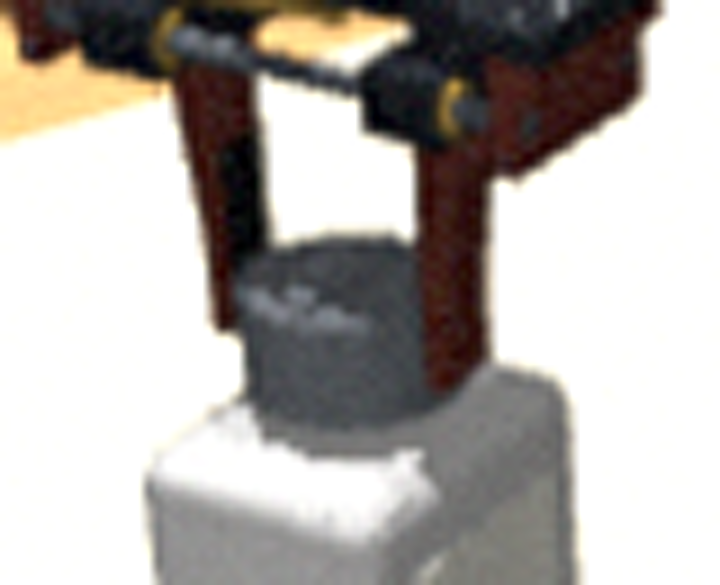

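The gap is 0.718 (63 mm), so the fingers hold the cap's side with their tips near the rim, right tip at (445,390). I grip hard and press down.

```bash
python3 -m creep '[{"offset":[0,0,0],"rotation":[0,0,0],"jaw":-1},{"offset":[0,0,0],"rotation":[0,0,0],"jaw":-1},{"offset":[0,0,0],"rotation":[0,0,0],"jaw":-1}]' 60
python3 -m creep '[{"offset":[0,0,0.02],"rotation":[0,0,0],"jaw":-1},{"offset":[0,0,0.04],"rotation":[0,0,0],"jaw":-1},{"offset":[0,0,0.04],"rotation":[0,0,0],"jaw":-1}]'
python3 -m creep '[{"offset":[0,0,0.02],"rotation":[0,0,0],"jaw":-1},{"offset":[0,0,0.02],"rotation":[0,0,0],"jaw":-1},{"offset":[0,0,0.02],"rotation":[0,0,0],"jaw":-1}]'
```

```text
time: 3.7
eef_pos: [512.5, -253.7, 146.0]
ee_rot: [0.001, 0.979, 0.203, 0.001]
contact_force: [2.8, -4.0, -0.8]
finger_gap: 0.706
grip_force: 60.0
time: 4.0
eef_pos: [512.6, -253.7, 143.2]
ee_rot: [0.002, 0.979, 0.203, 0.001]
contact_force: [-2.5, -3.4, 10.5]
finger_gap: 0.707
grip_force: 60.0
time: 4.3
eef_pos: [512.6, -253.7, 141.6]
ee_rot: [0.002, 0.979, 0.203, 0.001]
contact_force: [-1.5, -3.9, 11.2]
finger_gap: 0.704
grip_force: 60.0
```

```bash
python3 -m creep '[{"offset":[0,0,0.02],"rotation":[0,0,0],"jaw":-1},{"offset":[0,0,0.02],"rotation":[0,0,0],"jaw":-1},{"offset":[0,0,0.02],"rotation":[0,0,0],"jaw":-1}]'
python3 -m creep '[{"offset":[0,0,0.02],"rotation":[0,0,0],"jaw":-1},{"offset":[0,0,0.02],"rotation":[0,0,0],"jaw":-1},{"offset":[0,0,0.02],"rotation":[0,0,0],"jaw":-1}]'
```

```text
time: 4.6
eef_pos: [512.6, -253.7, 139.7]
ee_rot: [0.002, 0.979, 0.203, 0.001]
contact_force: [-2.0, -2.6, 12.3]
finger_gap: 0.707
grip_force: 60.0
time: 4.9
eef_pos: [512.6, -253.7, 138.1]
ee_rot: [0.002, 0.979, 0.203, 0.001]
contact_force: [-3.6, -2.6, 15.2]
finger_gap: 0.707
grip_force: 60.0
```

```bash
python3 -m creep '[{"offset":[0,0,0.02],"rotation":[0,0,0],"jaw":-1},{"offset":[0,0,0.02],"rotation":[0,0,0],"jaw":-1},{"offset":[0,0,0.02],"rotation":[0,0,0],"jaw":-1}]'
python3 -m creep '[{"offset":[0,0,0],"rotation":[0,0,-0.12],"jaw":-1},{"offset":[0,0,0],"rotation":[0,0,-0.25],"jaw":-1},{"offset":[0,0,0],"rotation":[0,0,-0.25],"jaw":-1}]'
```

```text
time: 5.2
eef_pos: [512.7, -253.8, 137.9]
ee_rot: [0.002, 0.979, 0.203, 0.001]
contact_force: [-9.1, -1.4, 30.1]
finger_gap: 0.7
grip_force: 60.0
time: 5.5
eef_pos: [514.3, -252.9, 138.0]
ee_rot: [0.002, 0.943, 0.332, 0.002]
contact_force: [-3.8, 1.2, 27.1]
finger_gap: 0.706
grip_force: 60.0
```

```bash
python3 -m creep '[{"offset":[0,0,0],"rotation":[0,0,-0.12],"jaw":-1},{"offset":[0,0,0],"rotation":[0,0,-0.24],"jaw":-1},{"offset":[0,0,0],"rotation":[0,0,-0.36],"jaw":-1},{"offset":[0,0,0],"rotation":[0,0,-0.48],"jaw":-1},{"offset":[0,0,0],"rotation":[0,0,-0.6],"jaw":-1},{"offset":[0,0,0],"rotation":[0,0,-0.6],"jaw":-1}]'
python3 - <<'E'
from plant import optics,r
import cv2,numpy as np
print(r.get_state()["moment"],r.get_state()["joints"])
i=optics.capture("scene")["img"][125:190,200:280,::-1]
i=np.clip(i.astype(float)*1.8,0,255).astype('uint8')
cv2.imwrite("pics/turn.png",cv2.resize(i,(720,585),interpolation=2))
E
```

```text
time: 6.1
eef_pos: [513.8, -252.5, 138.0]
ee_rot: [0.003, 0.795, 0.607, 0.001]
contact_force: [-5.0, 1.6, 29.1]
finger_gap: 0.706
grip_force: 60.0
[0.42178492 1.54761887 0.10435419] [ 0.71228715  0.41805469 -0.44499717  1.77762514  0.21222596  0.98755553
 -0.08279672]
```

View pics/turn.png

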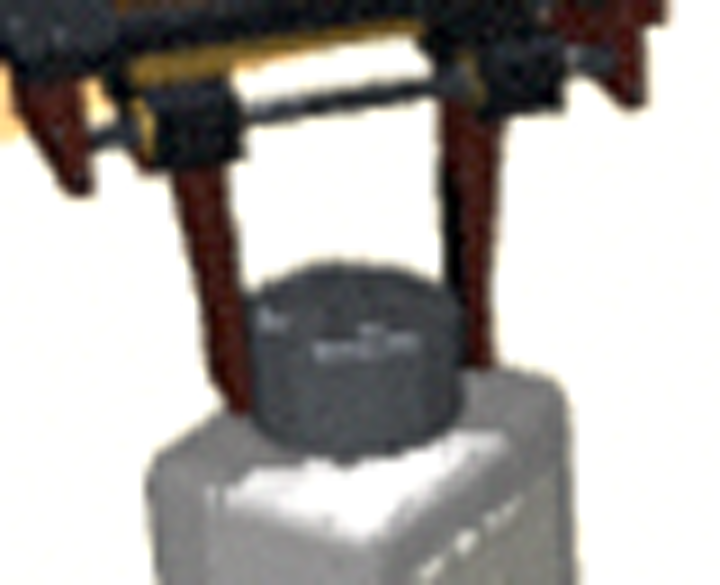

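The cap sits pressed low, about 8 mm lower in the picture, and its top's ridge highlight has moved to (365,340). The tool has turned 51° with little moment, so I keep turning.

```bash
python3 -m creep '[{"offset":[0,0,-0.01],"rotation":[0,0,-0.12],"jaw":-1},{"offset":[0,0,-0.02],"rotation":[0,0,-0.24],"jaw":-1},{"offset":[0,0,-0.02],"rotation":[0,0,-0.36],"jaw":-1},{"offset":[0,0,-0.02],"rotation":[0,0,-0.48],"jaw":-1},{"offset":[0,0,-0.02],"rotation":[0,0,-0.6],"jaw":-1},{"offset":[0,0,-0.02],"rotation":[0,0,-0.72],"jaw":-1},{"offset":[0,0,-0.02],"rotation":[0,0,-0.72],"jaw":-1}]'
python3 -c "from plant import r;print(r.get_state()['moment'])"
python3 -m creep '[{"offset":[0,0,0],"rotation":[0,0,-0.05],"jaw":-1},{"offset":[0,0,0],"rotation":[0,0,-0.1],"jaw":-1},{"offset":[0,0,0],"rotation":[0,0,-0.1],"jaw":-1}]'
python3 -c "from plant import r;print(r.get_state()['moment'])"
```

```text
time: 6.85
eef_pos: [513.1, -252.3, 138.0]
ee_rot: [0.002, 0.516, 0.857, 0.0]
contact_force: [-3.2, 0.5, 16.5]
finger_gap: 0.706
grip_force: 60.0
[0.07950533 0.5503006  0.09462934]
time: 7.15
eef_pos: [513.0, -252.3, 138.0]
ee_rot: [0.002, 0.471, 0.882, -0.0]
contact_force: [-2.2, 1.1, 16.4]
finger_gap: 0.706
grip_force: 60.0
[0.04208144 0.62207152 0.05008551]
```

```bash
python3 -m creep '[{"offset":[0,0,-0.02],"rotation":[0,0,0],"jaw":-1},{"offset":[0,0,-0.04],"rotation":[0,0,0],"jaw":-1},{"offset":[0,0,-0.06],"rotation":[0,0,0],"jaw":-1},{"offset":[0,0,-0.08],"rotation":[0,0,0],"jaw":-1},{"offset":[0,0,-0.08],"rotation":[0,0,0],"jaw":-1}]'
```

```text
time: 7.65
eef_pos: [513.0, -252.2, 145.4]
ee_rot: [0.002, 0.472, 0.882, 0.0]
contact_force: [-0.8, 0.5, 9.5]
finger_gap: 0.704
grip_force: 60.0
```

```bash
python3 -m creep '[{"offset":[0,0,-0.03],"rotation":[0,0,0],"jaw":-1},{"offset":[0,0,-0.06],"rotation":[0,0,0],"jaw":-1},{"offset":[0,0,-0.09],"rotation":[0,0,0],"jaw":-1},{"offset":[0,0,-0.09],"rotation":[0,0,0],"jaw":-1}]'
python3 -m creep '[{"offset":[0,0,-0.05],"rotation":[0,0,0],"jaw":-1},{"offset":[0,0,-0.1],"rotation":[0,0,0],"jaw":-1},{"offset":[0,0,-0.15],"rotation":[0,0,0],"jaw":-1},{"offset":[0,0,-0.25],"rotation":[0,0,0],"jaw":-1},{"offset":[0,0,-0.35],"rotation":[0,0,0],"jaw":-1},{"offset":[0,0,-0.35],"rotation":[0,0,0],"jaw":-1}]'
```

```text
time: 8.05
eef_pos: [511.3, -252.0, 152.6]
ee_rot: [-0.0, 0.472, 0.882, -0.0]
contact_force: [0.3, -0.2, -0.7]
finger_gap: 0.704
grip_force: 60.0
time: 8.65
eef_pos: [512.7, -252.4, 189.5]
ee_rot: [0.001, 0.472, 0.882, 0.0]
contact_force: [0.8, 0.3, -0.3]
finger_gap: 0.707
grip_force: 60.0
```

The cap is free and held (zero residual force, gap unchanged). I carry it to the board: 3.52 along tool x and 2.98 along tool y.

```bash
python3 -m creep '[{"offset":[0.1,0.08,0],"rotation":[0,0,0],"jaw":-1},{"offset":[0.3,0.25,0],"rotation":[0,0,0],"jaw":-1},{"offset":[0.6,0.5,0],"rotation":[0,0,0],"jaw":-1},{"offset":[0.88,0.75,0],"rotation":[0,0,0],"jaw":-1}]'
python3 -m creep '[{"offset":[0.3,0.25,0],"rotation":[0,0,0],"jaw":-1},{"offset":[0.6,0.5,0],"rotation":[0,0,0],"jaw":-1},{"offset":[0.88,0.75,0],"rotation":[0,0,0],"jaw":-1}]'
python3 -m creep '[{"offset":[0.3,0.25,0],"rotation":[0,0,0],"jaw":-1},{"offset":[0.6,0.5,0],"rotation":[0,0,0],"jaw":-1},{"offset":[0.88,0.75,0],"rotation":[0,0,0],"jaw":-1}]'
python3 -m creep '[{"offset":[0.3,0.25,0],"rotation":[0,0,0],"jaw":-1},{"offset":[0.6,0.5,0],"rotation":[0,0,0],"jaw":-1},{"offset":[0.8,0.65,0],"rotation":[0,0,0],"jaw":-1},{"offset":[0.88,0.73,0],"rotation":[0,0,0],"jaw":-1},{"offset":[0.88,0.73,0],"rotation":[0,0,0],"jaw":-1}]'
python3 - <<'E'
from plant import optics
import cv2
cv2.imwrite("pics/over.png",optics.capture("scene")["img"][:,:,::-1])
E
```

```text
time: 9.05
eef_pos: [524.8, -135.2, 187.2]
ee_rot: [-0.0, 0.472, 0.881, 0.0]
contact_force: [1.1, -0.1, -1.7]
finger_gap: 0.702
grip_force: 60.0
time: 9.35
eef_pos: [538.3, -19.8, 187.3]
ee_rot: [-0.0, 0.472, 0.882, -0.0]
contact_force: [1.0, -0.4, 0.3]
finger_gap: 0.702
grip_force: 60.0
time: 9.65
eef_pos: [551.7, 95.0, 187.3]
ee_rot: [-0.0, 0.472, 0.882, -0.0]
contact_force: [-0.1, 0.0, 0.1]
finger_gap: 0.702
grip_force: 60.0
time: 10.15
eef_pos: [563.8, 207.9, 187.2]
ee_rot: [-0.0, 0.471, 0.882, 0.0]
contact_force: [-0.9, -0.3, -1.5]
finger_gap: 0.702
grip_force: 60.0
```

View pics/over.png

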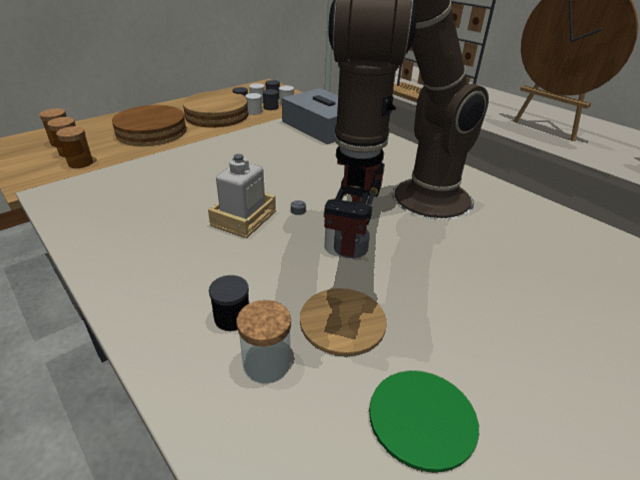

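The bare neck shows at (239,163) and the cap, in the fingers at (351,241), hangs upright above the board at (343,321). I lower it: fast for 160 mm, then slowly.

```bash
python3 -m creep '[{"offset":[0,0,0.2],"rotation":[0,0,0],"jaw":-1},{"offset":[0,0,0.5],"rotation":[0,0,0],"jaw":-1},{"offset":[0,0,0.8],"rotation":[0,0,0],"jaw":-1},{"offset":[0,0,1.0],"rotation":[0,0,0],"jaw":-1}]'
python3 -m creep '[{"offset":[0,0,0.2],"rotation":[0,0,0],"jaw":-1},{"offset":[0,0,0.4],"rotation":[0,0,0],"jaw":-1},{"offset":[0,0,0.55],"rotation":[0,0,0],"jaw":-1},{"offset":[0,0,0.65],"rotation":[0,0,0],"jaw":-1},{"offset":[0,0,0.7],"rotation":[0,0,0],"jaw":-1},{"offset":[0,0,0.7],"rotation":[0,0,0],"jaw":-1}]'
python3 -m creep '[{"offset":[0,0,0.02],"rotation":[0,0,0],"jaw":-1},{"offset":[0,0,0.04],"rotation":[0,0,0],"jaw":-1},{"offset":[0,0,0.06],"rotation":[0,0,0],"jaw":-1},{"offset":[0,0,0.06],"rotation":[0,0,0],"jaw":-1}]'
python3 -m creep '[{"offset":[0,0,0.02],"rotation":[0,0,0],"jaw":-1},{"offset":[0,0,0.04],"rotation":[0,0,0],"jaw":-1},{"offset":[0,0,0.04],"rotation":[0,0,0],"jaw":-1}]'
```

```text
time: 10.6
eef_pos: [564.2, 202.6, 85.5]
ee_rot: [-0.0, 0.473, 0.881, -0.001]
contact_force: [-0.2, 0.4, -0.0]
finger_gap: 0.704
grip_force: 60.0
time: 11.2
eef_pos: [564.5, 205.6, 17.3]
ee_rot: [-0.0, 0.472, 0.881, -0.0]
contact_force: [0.3, 0.1, -0.4]
finger_gap: 0.705
grip_force: 60.0
time: 11.6
eef_pos: [564.5, 206.0, 11.5]
ee_rot: [0.0, 0.472, 0.882, -0.0]
contact_force: [0.6, 0.1, -0.9]
finger_gap: 0.709
grip_force: 60.0
time: 11.9
eef_pos: [564.4, 205.9, 7.2]
ee_rot: [-0.0, 0.472, 0.882, -0.0]
contact_force: [-0.4, 0.1, -1.9]
finger_gap: 0.703
grip_force: 60.0
```

```bash
python3 -m creep '[{"offset":[0,0,0.02],"rotation":[0,0,0],"jaw":-1},{"offset":[0,0,0.03],"rotation":[0,0,0],"jaw":-1},{"offset":[0,0,0.03],"rotation":[0,0,0],"jaw":-1}]'
python3 -m creep '[{"offset":[0,0,0.01],"rotation":[0,0,0],"jaw":-1},{"offset":[0,0,0.02],"rotation":[0,0,0],"jaw":-1},{"offset":[0,0,0.02],"rotation":[0,0,0],"jaw":-1}]'
```

```text
time: 12.2
eef_pos: [564.4, 206.0, 4.3]
ee_rot: [-0.0, 0.472, 0.882, -0.0]
contact_force: [-0.3, 0.2, -1.4]
finger_gap: 0.705
grip_force: 60.0
time: 12.5
eef_pos: [564.5, 206.0, 2.4]
ee_rot: [-0.0, 0.472, 0.882, -0.0]
contact_force: [-0.1, -0.1, -0.7]
finger_gap: 0.705
grip_force: 60.0
```

```bash
python3 -m creep '[{"offset":[0,0,0.01],"rotation":[0,0,0],"jaw":-1},{"offset":[0,0,0.02],"rotation":[0,0,0],"jaw":-1},{"offset":[0,0,0.02],"rotation":[0,0,0],"jaw":-1}]'
python3 -m creep '[{"offset":[0,0,0.01],"rotation":[0,0,0],"jaw":-1},{"offset":[0,0,0.01],"rotation":[0,0,0],"jaw":-1}]'
```

```text
time: 12.8
eef_pos: [564.7, 206.0, 2.0]
ee_rot: [0.0, 0.472, 0.882, -0.0]
contact_force: [-3.7, -2.7, 13.1]
finger_gap: 0.699
grip_force: 60.0
time: 13.0
eef_pos: [564.7, 206.0, 1.9]
ee_rot: [0.001, 0.472, 0.882, -0.0]
contact_force: [-6.6, -2.5, 21.9]
finger_gap: 0.707
grip_force: 60.0
```

Contact came at z=2, as predicted. I ease off, open and retreat straight up.

```bash
python3 -m creep '[{"offset":[0,0,-0.02],"rotation":[0,0,0],"jaw":-1},{"offset":[0,0,-0.02],"rotation":[0,0,0],"jaw":-1}]' 10
python3 -m creep '[{"offset":[0,0,0],"rotation":[0,0,0],"jaw":0.6},{"offset":[0,0,0],"rotation":[0,0,0],"jaw":0.8},{"offset":[0,0,0],"rotation":[0,0,0],"jaw":1},{"offset":[0,0,0],"rotation":[0,0,0],"jaw":1},{"offset":[0,0,0],"rotation":[0,0,0],"jaw":1}]'
python3 -m creep '[{"offset":[0,0,-0.1],"rotation":[0,0,0],"jaw":1},{"offset":[0,0,-0.25],"rotation":[0,0,0],"jaw":1},{"offset":[0,0,-0.5],"rotation":[0,0,0],"jaw":1},{"offset":[0,0,-0.8],"rotation":[0,0,0],"jaw":1},{"offset":[0,0,-1],"rotation":[0,0,0],"jaw":1}]'
python3 -m creep '[{"offset":[-0.4,-0.1,-0.4],"rotation":[0,0,0],"jaw":1},{"offset":[-0.5,-0.2,-0.7],"rotation":[0,0,0],"jaw":1},{"offset":[-0.5,-0.2,-0.7],"rotation":[0,0,0],"jaw":1},{"offset":[-0.5,-0.2,-0.7],"rotation":[0,0,0],"jaw":1}]'
python3 - <<'E'
from plant import optics
import cv2
i=optics.capture("scene")["img"][180:420,200:440,::-1]
cv2.imwrite("pics/end.png",cv2.resize(i,(600,600),interpolation=2))
E
```

```text
time: 13.2
eef_pos: [564.8, 206.1, 1.9]
ee_rot: [0.0, 0.472, 0.882, 0.0]
contact_force: [-0.5, 0.6, 0.6]
finger_gap: 0.718
grip_force: 10.0
time: 13.7
eef_pos: [564.5, 206.0, 1.4]
ee_rot: [-0.0, 0.472, 0.882, -0.0]
contact_force: [-0.4, 0.3, 0.5]
finger_gap: 0.999
grip_force: 0.0
time: 14.2
eef_pos: [565.3, 206.8, 105.0]
ee_rot: [0.001, 0.472, 0.882, 0.001]
contact_force: [-0.1, -0.6, -0.8]
finger_gap: 0.999
grip_force: 0.0
time: 14.6
eef_pos: [576.2, 153.2, 173.4]
ee_rot: [0.001, 0.473, 0.881, 0.001]
contact_force: [-0.6, -0.5, -0.9]
finger_gap: 0.994
grip_force: 0.0
```

View pics/end.png

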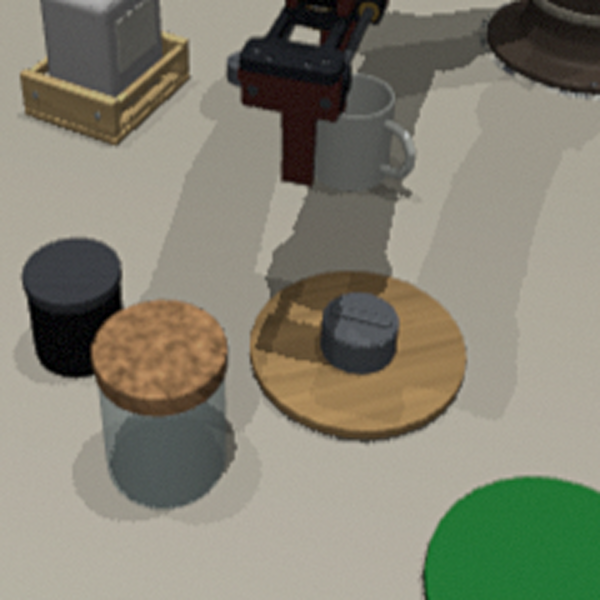

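The cap stands upright near the middle of the board at (360,335). The mug, candle and jar are where they were, and the gripper is clear, so I hand the job in.

```bash
python3 -c "from plant import order;print(order.job_done())"
```

```text
the job is handed in; nothing more can be done
None
```

The job is handed in with no verdict returned: the cap is off the canister and released, open side down, near the middle of the wooden board, and the mug, candle tin and jar look unmoved in the last picture.

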